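# Compare a cast tread coupon with the reference in a bench polariscope

### The job

Check the new amber tread casting against the reference in the bench polariscope: first stand the green-capped reference coupon upright on the middle of the small raised stage, its clear faces square to the beam, set it down gently and let go; then pick up the red-capped amber coupon and hold it upright and still in the middle of the free half of the lit field, beside the reference and level with it, clear faces square to the beam and touching nothing but the fingers. The program finishes while still holding the amber coupon there. Grip both coupons by their frosted faces only, never touch the clear ones with the fingers, and leave everything else on the bench where it is.

Things in the scene. Friction and masses are not known exactly. Their poses are not given: they have to be found in the camera images.
- reference_mid (a point): centre (half-way up) of the reference coupon: a pale clear block, green top, upright on the tray. 22 x 28 x 60 mm (its x, y, z), 30 to 60 g. Its x axis runs through the two white FROSTED faces (22 mm apart, 28 mm wide: the only faces to grip), its y axis through the two CLEAR faces (28 mm apart; light passes here, no fingers), z up. A half turn makes no difference.
- sample_mid (a point): centre (half-way up) of the new coupon: an amber block, red top, upright on the tray. 22 x 28 x 60 mm (its x, y, z), 30 to 60 g. Its x axis runs through the two white FROSTED faces (22 mm apart, 28 mm wide: the only faces to grip), its y axis through the two CLEAR faces (28 mm apart; light passes here, no fingers), z up. A half turn makes no difference.
- tray: low slate-grey tray, fixed to the bench, 200 x 250 mm, floor 4 mm thick, rim 10 mm high; the three coupons stand on its floor at about 100 mm or more from one another. Origin: middle of its underside.
- polariscope: fixed to the bench; base 190 mm (its x) by 345 mm (its y), top 18 mm above the bench. Origin on the bench under mid light path. The beam runs along its y, 125 mm above the bench, from the lamp house (face at y = 106 mm) to the analyser window (face at y = -116 mm), both 186 mm tall, open above and between. Lit field: x -80 to 80 mm, 75 to 175 mm above the bench; stage in the +x half, -x half free.
- stage_top (a point): middle of the top of the stage: a black round plate of 38 mm diameter, 6 mm thick, on a 12 mm pillar, 95 mm above the bench, at x = +40 mm, y = 0 of the polariscope. A coupon centred on it has its centre 30 mm above this point. Axes as the polariscope's: y is the beam.
- free_field (a point): middle of the free half of the lit field, empty air at x = -40 mm, y = 0 of the polariscope, 125 mm above the bench: here the centre of the amber coupon is to be held. Axes as the polariscope's: y is the beam.
- dark_coupon: bystander on the tray: a charcoal coupon with a yellow top, same size as the others; leave it. Origin at the middle of its underside.
- pu_wheel: bystander: yellow-brown wheel lying flat, 100 mm diameter, 32 mm thick; origin at the middle of its underside
- nylon_wheel: bystander: ivory wheel lying flat, 80 mm diameter, 30 mm thick; origin at the middle of its underside
- grey_wheel: bystander: grey wheel lying flat, 75 mm diameter, 26 mm thick; origin at the middle of its underside
- bearing: bystander: steel ball bearing lying flat, 42 mm diameter, 13 mm thick; origin at the middle of its underside
- black_caster: bystander: caster with a black wheel, standing on its 60 x 60 mm plate, 68 mm tall; origin at the middle of its underside
- white_caster: bystander: caster with an ivory wheel, standing on its 60 x 60 mm plate, 68 mm tall; origin at the middle of its underside
- spanner: bystander: open spanner lying flat, 160 mm long; origin on its underside
Not all that is in view belongs to the job. Leave any purple look-alike of the part that bears reference_mid alone. Leave any pink look-alike of the part that bears sample_mid alone.

How it is judged:
By the outcome, as a careful person would: the job done as asked, in the order asked, and still so for the second after the job is handed in, while the arm keeps its last pose, push and grip.
It also fails if it takes over 64 s, if anything falls off the work surface, if the arm or the gripper's body presses on something with over 40 N, if the wrist force passes 120 N, or if a joint passes its speed limit or range.

### The arm

A 6-joint arm with a two-finger parallel gripper is mounted at the origin on the work surface. World frame = base frame: x ahead of the robot, y to its left, z up, the work surface at z = 0. Lengths are in m, angles in rad, forces in N, time in s.
With the tool pointing down it reaches from about 0.25 to 0.725 m from the base axis. Payload 4 kg.
Tool frame: the origin (TCP) lies on the centre line of the jaws, within the pads' length; the fingertips stand 17 mm ahead of it and the grasp point (between the pads) lies 2 mm behind it; z points along the fingers, y is the line along which they close (so a half turn about z gives the same grasp; the last joint's range is limited). The gripper opens to 85 mm and grips with 20 to 120 N. Pads are 22 mm wide; open, the fingers measure 114 mm over their backs; the gripper's body (76 mm by 85 mm) begins 54 mm behind the grasp point. The pads swing forward as they close: fully open they stand 13 mm farther back than shut.
Start: joints at [-1.324, 0.241, 0.005, 1.335, 0, 1.571], TCP at [0.122, -0.485, 0.248] pointing down, gripper open.
Joint ranges: [-2.72, 2.72], [-1.05, 1.87], [-1.09, 1.28], [-1.99, 2.15], [-1.42, 1.44], [-3.14, 3.14]. Speed limits (rad/s): [2.79, 2.79, 3.14, 3.14, 3.14, 3.14].

### API

Orientations are given as a unit quaternion [x, y, z, w].
In Python, from workcell import get_obs, imaging, order gives the robot as it stands.
- The arm moves only by the tool apply_moves, never from a script. Its argument "targets" is a list that holds one entry, the list of rows, each a list of 5 numbers: the shift along the world's x, y, z in units of 40 mm (1.0 is 40 mm), then the turn about the world's z in degrees, then the gripper command: -1 is shut, 1 is fully open, values between are in proportion. In form: [[[dx, dy, dz, turn, fingers], ...]]. A call has 1 to 8 rows; each row shifts and turns the commanded pose from where the row before left it; what a row does not reach is not made up. A row lasts 1/12 s, in which the tool goes at most 41.7 mm and 7.16 degrees, less where a joint would pass 70% of its speed; a pose out of reach is approached as far as the arm can. A call is refused whole if a number of a shift passes 1 or a number of a turn 7.16, either way. A call with a gripper value outside its range is refused whole. The fingers move at their own pace and stop on an object; the grip force is fixed at half the most. Time passes only in rows, so rows that do not move let the fingers close. It gives the time, the measured TCP pose, the force, the opening and the grip force at its end, in the units of the state.
- get_obs(): the state, without advancing time (a new reading comes with each control period).
- imaging.camera(name): name is "scene" or "top" or "wrist"; returns (picture, depth): 400x640x3 uint8, blue, green, red; 400x640 float32, m along the optical axis (not along the pixel's ray), 0 where there is no reading.
- imaging.get_calibration(name): a dict with "camera_matrix" (3x3 intrinsics, pixels), "eye" and "rotation" of the camera in the world; the wrist camera has in their place "hand_eye" (4x4, takes a point from camera to tool coordinates, whose origin is the TCP and whose axes are the flange's). Camera axes: x right, y down, z forward; pixel columns grow to the right and rows downward; lengths in m; the calibration is good to about 2 mm. A picture is of the moment at which its call begins: read the wrist's pose just before it. get_calibration takes no time and is no camera call.
- order.job_done(): hands the job in; it is judged then, once.
The state is a dict: "clock": time; "joint_pos": joint angles; "joint_vel": joint speeds; "tau": joint torques, N m; "eef_pos": TCP position; "tool_rot": TCP orientation; "ft_force": force on the tool from outside, world axes, zero at the start; "ft_torque": the same for the moment, N m; "grip_width": finger opening in m; "grasp_force": force on a finger pad.
Only numpy, scipy, OpenCV 4.12 (cv2) and the standard library are available. Lean on these libraries where they do the work, as an engineer would, in place of code of your own. Each camera call takes 0.05 s, during which the arm holds its last target. There are 200 camera calls.

## Working session

There is one attempt and no reset: what is moved stays moved. The work goes in short steps, Python scripts to look and compute and a tool call to move; the robot and the scene stay as the last step left them, time stands still between calls to the robot, and variables do not carry over. Pictures are saved under pics/ and viewed, at most 12 in all, crops included, and the job is handed in when it is done.

Besides the shell and the picture viewer there is one more tool, called after "Emit:" as a command line: name --argument value ..., lists and objects as JSON in quotes. apply_moves: Moves the arm, as the interface text tells. Its arguments: {"type":"object","properties":{"targets":{"type":"array","items":{"type":"array","items":{"type":"array","items":{"type":"number"}}}}},"required":["targets"]}

```bash
mkdir -p pics; cat > h.py <<'E'
import numpy as np, cv2
from workcell import get_obs, imaging, order
from scipy.spatial.transform import Rotation as R
def cam(n):
    o=get_obs(); p,d=imaging.camera(n); c=imaging.get_calibration(n)
    K=np.array(c["camera_matrix"])
    if n=="wrist":
        T=np.eye(4);T[:3,:3]=R.from_quat(o["tool_rot"]).as_matrix();T[:3,3]=o["eef_pos"]
        T=T@np.array(c["hand_eye"]); return p,d,K,T[:3,:3],T[:3,3]
    return p,d,K,np.array(c["rotation"]),np.array(c["eye"])
def rays(uv,K,Rm): 
    uv=np.atleast_2d(uv).astype(float); return np.c_[(uv-K[:2,2])/[K[0,0],K[1,1]],np.ones(len(uv))]@Rm.T
def plane(uv,z,K,Rm,e):
    r=rays(uv,K,Rm); return e+r*((z-e[2])/r[:,2])[:,None]
E
python3 - <<'E'
from h import *
for n in ("top","scene"):
    p,d,K,Rm,e=cam(n); cv2.imwrite(f"pics/{n}0.png",p); np.savez(f"{n}0.npz",p=p,d=d,K=K,Rm=Rm,e=e)
    print(n,K,e,Rm)
print(get_obs())
E
```

```text
top [[399.50036488   0.         322.41619867]
 [  0.         399.50036488 201.20731213]
 [  0.           0.           1.        ]] [3.13432341e-01 1.90564625e-04 1.56859582e+00] [ 0.70920597 -0.70153015  0.05408209 -0.04424321]
scene [[386.64849088   0.         328.11075205]
 [  0.         386.64849088 198.90406559]
 [  0.           0.           1.        ]] [ 0.9926497  -0.85452586  1.08734009] [ 0.89632434  0.21424507 -0.09916603 -0.37532362]
{'clock': 0.1, 'joint_pos': array([-1.32401019e+00,  2.41367389e-01,  3.88185267e-03,  1.33517402e+00,
        5.29419198e-06,  1.57079375e+00]), 'joint_vel': array([ 0.00017677, -0.00133792,  0.00236074,  0.00121849, -0.00044998,
        0.00050426]), 'tau': array([-3.07794630e-05, -3.73136330e+01,  2.53010738e+01,  1.08294949e-02,
       -1.46944728e-05, -1.75728808e-06]), 'eef_pos': array([ 0.12202061, -0.48435379,  0.24749581]), 'tool_rot': array([ 9.92396141e-01,  1.23081404e-01, -1.12035122e-04, -9.24857158e-04]), 'ft_force': array([-0.00603592,  0.74068247,  0.0842444 ]), 'ft_torque': array([-0.00215577,  0.01369338,  0.02459128]), 'grasp_force': 0.0, 'grip_width': 0.0854028166152945}
```

View pics/top0.png

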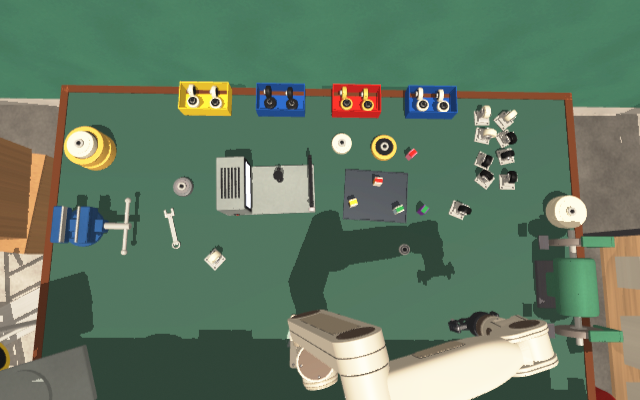

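View pics/scene0.png

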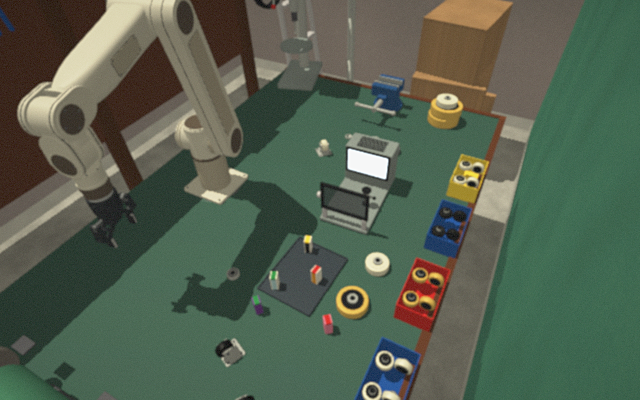

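Top view: the reference (green cap) is at about (398,208) and the sample (red cap) at about (377,181), both on the tray. The dark coupon is at (353,203). The decoys, purple at (423,209) and pink at (411,153), are off the tray. The polariscope has its lamp house at (233,184), its analyser at (311,180) and its stage at (279,173). The scene view agrees.

```bash
sed -i 's/np.array(c\["rotation"\])/R.from_quat(c["rotation"]).as_matrix()/' h.py
python3 - <<'E'
from h import *
z=np.load("top0.npz");p,d,K,e=z["p"],z["d"],z["K"],z["e"];Rm=R.from_quat(z["Rm"]).as_matrix()
v,u=np.mgrid[0:400,0:640]
P=(rays(np.c_[u.ravel(),v.ravel()],K,Rm)*d.reshape(-1,1)+e).reshape(400,640,3)
def rep(n,m):
    q=P[m]; 
    if len(q)==0: return print(n,0)
    r=cv2.minAreaRect(q[:,:2].astype(np.float32)); print(n,len(q),q.mean(0).round(3),[np.round(x,3) for x in r],"z",np.percentile(q[:,2],[5,50,95]).round(3))
box=lambda a,b,c,dd:(u>=a)&(u<=b)&(v>=c)&(v<=dd)
Z=P[...,2]
pol=box(205,325,145,225)
rep("tall",pol&(Z>.178)&(u<290)); rep("tallR",pol&(Z>.17)&(u>290)); rep("base",pol&(Z>.013)&(Z<.024)); rep("stage",pol&(Z>.085)&(Z<.105)&box(262,295,155,190))
tr=box(335,415,160,225)
rep("tray",tr&(Z>.001)&(Z<.013)&(p.sum(2)<260)&(p.max(2).astype(int)-p.min(2)<40)); 
for n,b in(("ref",box(385,412,197,220)),("smp",box(366,388,168,194)),("dark",box(342,364,193,213))): rep(n,b&(Z>.05)&(Z<.075))
hs=cv2.cvtColor(p,cv2.COLOR_BGR2HSV);H,S,V=cv2.split(hs)
for n,m in(("green",box(385,412,197,220)&(H>45)&(H<75)&(S>120)&(V>100)),("red",box(366,388,168,194)&((H<8)|(H>172))&(S>130)&(V>100))):
    c=np.argwhere(m)[:,::-1].mean(0); print(n,m.sum(),c,plane(c,.064,K,Rm,e).round(4))
s=cv2.resize(p[140:230,205:435],None,fx=3.4,fy=3.4,interpolation=cv2.INTER_CUBIC);cv2.imwrite("pics/crop.png",s)
print(P[200,430], P[100,300])
E
```

```text
tall 1597 [0.562 0.299 0.212] [array([0.456, 0.22 ]), array([0.491, 0.183]), np.float64(36.707)] z [0.18  0.186 0.191]
tallR 187 [0.567 0.024 0.274] [array([0.494, 0.019]), array([0.362, 0.014]), np.float64(3.832)] z [0.181 0.186 1.569]
base 2391 [0.573 0.142 0.018] [array([0.616, 0.186]), array([0.274, 0.343]), np.float64(2.809)] z [0.014 0.018 0.023]
stage 79 [0.616 0.149 0.095] [array([0.616, 0.15 ]), array([0.037, 0.034]), np.float64(0.077)] z [0.091 0.095 0.101]
tray 293 [ 0.569 -0.232  0.006] [array([ 0.553, -0.227]), array([0.225, 0.316]), np.float64(0.587)] z [0.002 0.005 0.012]
ref 47 [ 0.498 -0.312  0.064] [array([ 0.499, -0.313]), array([0.02 , 0.028]), np.float64(27.105)] z [0.056 0.064 0.069]
smp 48 [ 0.607 -0.234  0.063] [array([ 0.607, -0.234]), array([0.028, 0.024]), np.float64(84.226)] z [0.058 0.063 0.069]
dark 46 [ 0.522 -0.136  0.065] [array([ 0.522, -0.136]), array([0.022, 0.028]), np.float64(15.665)] z [0.06  0.064 0.071]
green 20 [399.5  208.35] [[ 0.5004 -0.3133  0.064 ]]
red 25 [378.4 179.8] [[ 0.6099 -0.2339  0.064 ]]
[ 0.54334814 -0.44925273 -0.00075086] [0.9509155  0.07549645 0.00245186]
```

View pics/crop.png

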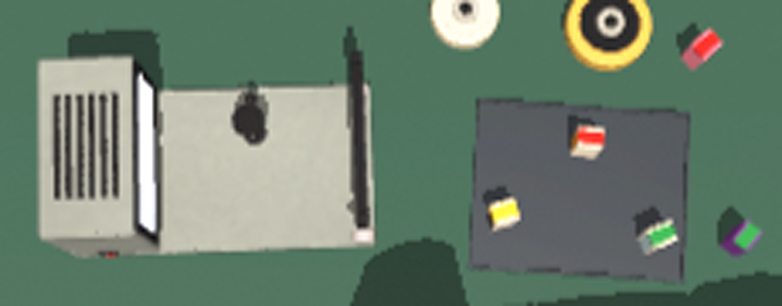

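Crop: red, green and yellow caps are on the tray. The white frosted sides can't be resolved well enough to give the axes, so I'll go closer.

Emit:
apply_moves --targets '[[[0.7, 0.3, 0.05, 0, 1], [0.7, 0.3, 0.05, 0, 1], [0.7, 0.3, 0.05, 0, 1], [0.7, 0.3, 0.05, 0, 1], [0.7, 0.3, 0.05, 0, 1], [0.7, 0.3, 0.05, 0, 1], [0.7, 0.3, 0.05, 0, 1], [0.7, 0.3, 0.05, 0, 1]]]'

```text
clock: 0.77
eef_pos: [0.3472, -0.3878, 0.264]
tool_rot: [0.992, 0.123, -0.0, -0.0]
ft_force: [0.5, -0.1, 1.2]
grip_width: 0.0853
grasp_force: 0.0
```

Emit:
apply_moves --targets '[[[0.7, 0.35, 0, 0, 1], [0.7, 0.35, 0, 0, 1], [0.7, 0.35, 0, 0, 1], [0.5, 0.35, 0, 0, 1], [0.3, 0.2, 0, 0, 1], [0.1, 0.1, 0, 0, 1], [0, 0, 0, 0, 1], [0, 0, 0, 0, 1]]]'

```text
clock: 1.43
eef_pos: [0.4653, -0.3212, 0.2641]
tool_rot: [0.992, 0.123, -0.001, -0.0]
ft_force: [-0.3, 0.2, 0.1]
grip_width: 0.0853
grasp_force: 0.0
```

```bash
python3 - <<'E'
from h import *
p,d,K,Rm,e=cam("wrist");cv2.imwrite("pics/w1.png",p);np.savez("w1.npz",p=p,d=d,K=K,Rm=Rm,e=e)
print(imaging.get_calibration("wrist"),get_obs()["eef_pos"],e)
E
```

```text
{'camera_matrix': array([[326.50472419,   0.        , 321.77081629],
       [  0.        , 326.50472419, 197.66287764],
       [  0.        ,   0.        ,   1.        ]]), 'hand_eye': array([[ 6.87977952e-04, -9.62017367e-01, -2.72987384e-01,
         6.99705912e-02],
       [ 9.99999236e-01,  9.42116670e-04, -7.99872759e-04,
         1.44757201e-03],
       [ 1.02667745e-03, -2.72986625e-01,  9.62017281e-01,
        -1.24303663e-01],
       [ 0.00000000e+00,  0.00000000e+00,  0.00000000e+00,
         1.00000000e+00]])} [ 0.46508649 -0.32148366  0.26427945] [ 0.53368577 -0.30548677  0.38834104]
```

View pics/w1.png

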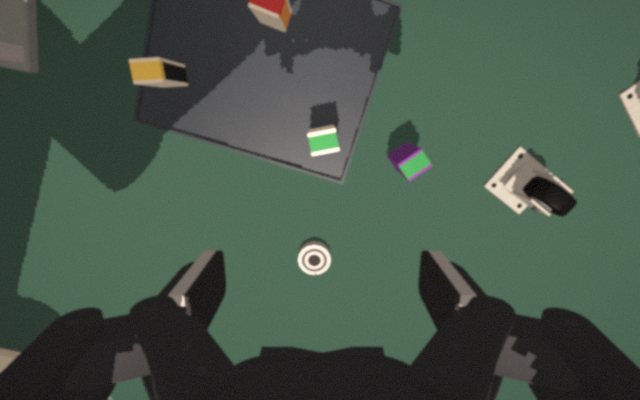

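The wrist view shows the reference cap at (323,141), with white frosted strips on its upper and lower edges, so its frosted axis runs nearly vertical in the image. The sample is at (270,10).

```bash
cat >> h.py <<'E'
def cap(p,K,Rm,e,guess,z,col,rad=30):
    """cap rectangle in world plane z: colour mask grown by its white strips"""
    H,S,V=cv2.split(cv2.cvtColor(p,cv2.COLOR_BGR2HSV))
    m=((H>45)&(H<78)&(S>110)&(V>110)) if col=="g" else (((H<6)|(H>174))&(S>150)&(V>90))
    q=(np.array([[*guess,z]])-e)@Rm; g=(q[:,:2]/q[:,2:]*np.diag(K)[:2]+K[:2,2])[0]
    near=np.zeros(m.shape,np.uint8);cv2.circle(near,tuple(int(x) for x in g),rad,1,-1)
    m=(m&(near>0)).astype(np.uint8)
    n,l,s,c=cv2.connectedComponentsWithStats(m);k=1+s[1:,4].argmax()
    cs,_=cv2.findContours((l==k).astype(np.uint8),cv2.RETR_EXTERNAL,cv2.CHAIN_APPROX_NONE)
    W=plane(cs[0][:,0],z,K,Rm,e)[:,:2]
    r=cv2.minAreaRect((W*1000).astype(np.float32)); b=cv2.boxPoints(r)
    E=[b[1]-b[0],b[2]-b[1]];L=[np.linalg.norm(x) for x in E]
    sh=E[int(np.argmin(L))]   # short side = frosted axis
    return g,c[k],np.array(r[0])/1000,np.round(L,1),np.degrees(np.arctan2(sh[1],sh[0]))%180,s[k,4]
def yaw():
    M=R.from_quat(get_obs()["tool_rot"]).as_matrix(); return np.degrees(np.arctan2(M[1,1],M[0,1]))%180
E
python3 - <<'E'
from h import *
z=np.load("w1.npz");p,d,K,Rm,e=[z[k] for k in("p","d","K","Rm","e")]
print(cap(p,K,Rm,e,(.499,-.313),.064,"g")); print(cap(p,K,Rm,e,(.607,-.234),.064,"r"))
print(yaw(),get_obs()["joint_pos"].round(3))
E
```

```text
(array([320.95075804, 142.06946006]), array([323.33870968, 141.69032258]), array([ 0.49974225, -0.31514801]), array([25.7, 11.7], dtype=float32), np.float32(25.327976), np.int32(310))
(array([2.63904834e+02, 1.15404409e-01]), array([269.65799257,   4.2527881 ]), array([ 0.60266821, -0.23742928]), array([29.1, 10.3], dtype=float32), np.float32(14.139276), np.int32(269))
104.07123454411368 [-6.050e-01  3.670e-01  2.220e-01  1.426e+00 -1.000e-03  2.291e+00]
```

Emit:
apply_moves --targets '[[[0.1, 0.02, 0, 6.75, 1], [0.1, 0.02, 0, 6.75, 1], [0.1, 0.02, 0, 6.75, 1], [0.1, 0.02, 0, 6.75, 1], [0.1, 0.02, 0, 6.75, 1], [0.1, 0.02, 0, 6.75, 1], [0.1, 0.02, 0, 6.75, 1], [0.1, 0.02, 0, 6.75, 1]]]'

```text
clock: 2.15
eef_pos: [0.4969, -0.3158, 0.2646]
tool_rot: [0.827, 0.562, -0.0, 0.0]
ft_force: [0.6, 0.1, 1.0]
grip_width: 0.0857
grasp_force: 0.0
```

Emit:
apply_moves --targets '[[[0.07, 0, -0.3, 6.75, 1], [0, 0, -0.3, 6.75, 1], [0, 0, -0.3, 6.75, 1], [0, 0, -0.3, 6.75, 1], [0, 0, -0.2, 6.75, 1], [0, 0, -0.1, 6.75, 1], [0, 0, 0, 6.7, 1], [0, 0, 0, 0, 1]]]'

```text
clock: 2.82
eef_pos: [0.4994, -0.3156, 0.2041]
tool_rot: [0.535, 0.845, -0.0, -0.0]
ft_force: [-0.0, 0.5, -0.6]
grip_width: 0.0851
grasp_force: 0.0
```

```bash
python3 - <<'E'
from h import *
p,d,K,Rm,e=cam("wrist");cv2.imwrite("pics/w2.png",p);np.savez("w2.npz",p=p,d=d,K=K,Rm=Rm,e=e)
print(get_obs()["eef_pos"],yaw(),cap(p,K,Rm,e,(.4997,-.315),.064,"g",60)); 
try: print(cap(p,K,Rm,e,(.605,-.235),.064,"r",40))
except Exception as x: print(x)
E
```

```text
[ 0.4997953  -0.31558992  0.20447271] 25.07428548039497 (array([321.85093825, 189.09885443]), array([321.49708738, 188.27961165]), array([ 0.49910928, -0.31444223]), array([27.5, 12.7], dtype=float32), np.float32(25.336342), np.int32(515))
(array([481.04945566, 156.6127636 ]), array([484.05852843, 158.74749164]), array([ 0.60822815, -0.23560857]), array([14.2, 28.1], dtype=float32), np.float32(173.57697), np.int32(598))
```

View pics/w2.png

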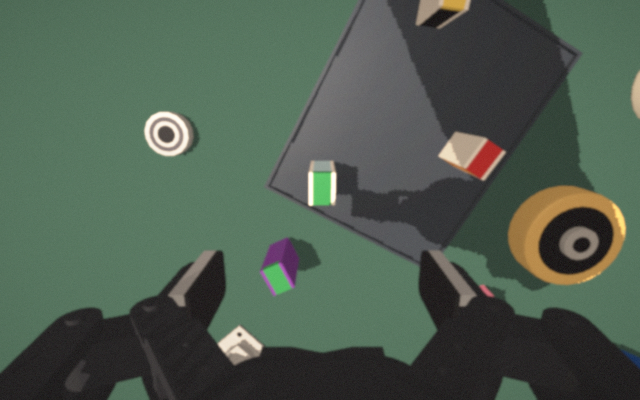

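The reference cap is at (322,188), centred between the fingers and aligned. Descending to grip it.

Emit:
apply_moves --targets '[[[-0.01, 0.03, -0.7, 0.2, 1], [0, 0, -0.7, 0, 1], [0, 0, -0.7, 0, 1], [0, 0, -0.7, 0, 1], [0, 0, -0.6, 0, 1], [0, 0, -0.4, 0, 1], [0, 0, -0.24, 0, 1], [0, 0, 0, 0, 1]]]'

```text
clock: 3.53
eef_pos: [0.4988, -0.313, 0.0407]
tool_rot: [0.535, 0.845, -0.0, -0.002]
ft_force: [0.2, 0.5, -0.0]
grip_width: 0.0851
grasp_force: 0.0
```

Emit:
apply_moves --targets '[[[0, 0, 0, 0, -1], [0, 0, 0, 0, -1], [0, 0, 0, 0, -1], [0, 0, 0, 0, -1], [0, 0, 0, 0, -1], [0, 0, 0, 0, -1], [0, 0, 0, 0, -1], [0, 0, 0, 0, -1]]]'

```text
clock: 4.2
eef_pos: [0.5012, -0.3136, 0.0438]
tool_rot: [0.533, 0.846, -0.0, 0.001]
ft_force: [-1.0, 1.0, 4.5]
grip_width: 0.0213
grasp_force: 59.0
```

Emit:
apply_moves --targets '[[[0, 0, 0.3, 0, -1], [0, 0, 0.6, 0, -1], [0, 0, 0.8, 0, -1], [0, 0, 0.8, 0, -1], [0, 0, 0.8, 0, -1], [0, 0, 0.8, 0, -1], [0.1, 0.3, 0.8, -1, -1], [0.2, 0.5, 0.75, -3, -1]]]'

```text
clock: 4.87
eef_pos: [0.5116, -0.2823, 0.2701]
tool_rot: [0.564, 0.825, -0.0, -0.0]
ft_force: [1.6, -0.2, -0.8]
grip_width: 0.0215
grasp_force: 58.6
```

Emit:
apply_moves --targets '[[[0.2, 0.8, 0, -3, -1], [0.2, 0.8, 0, -3, -1], [0.2, 0.8, 0, -3, -1], [0.2, 0.8, 0, -3, -1], [0.2, 0.8, 0, -3, -1], [0.2, 0.8, 0, -3, -1], [0.2, 0.8, 0, -1, -1], [0.2, 0.8, 0, 0, -1]]]'

```text
clock: 5.53
eef_pos: [0.5763, -0.0236, 0.2682]
tool_rot: [0.691, 0.722, -0.0, -0.0]
ft_force: [0.8, 0.1, -0.5]
grip_width: 0.0216
grasp_force: 58.6
```

Emit:
apply_moves --targets '[[[0.2, 0.7, 0, 0, -1], [0.1, 0.6, 0, 0, -1], [0, 0.4, 0, 0, -1], [0, 0.2, 0, 0, -1], [0, 0, 0, 0, -1], [0, 0, 0, 0, -1], [0, 0, 0, 0, -1]]]'

```text
clock: 6.12
eef_pos: [0.5884, 0.0497, 0.2686]
tool_rot: [0.692, 0.722, -0.0, 0.0]
ft_force: [0.1, -0.6, -1.3]
grip_width: 0.0213
grasp_force: 58.6
```

```bash
python3 - <<'E'
from h import *
p,d,K,Rm,e=cam("wrist");cv2.imwrite("pics/w3.png",p);np.savez("w3.npz",p=p,d=d,K=K,Rm=Rm,e=e)
o=get_obs();print(o["eef_pos"],yaw(),o["grip_width"],o["joint_pos"].round(2))
E
```

```text
[0.5884174  0.04944885 0.2686865 ] 2.4436992717439416 0.02161001647533686 [ 0.08  0.42  0.31  1.46 -0.    1.61]
```

View pics/w3.png

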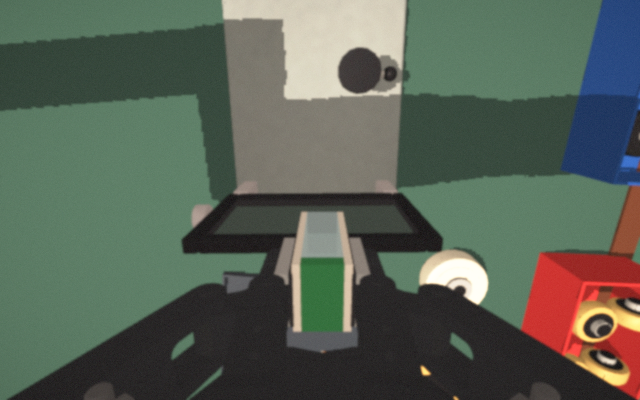

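The wrist view shows the stage plate at (360,70), the base edges at about u=230 and u=403, and the analyser's top at v≈195–250. The held coupon is square in the fingers, with its cap near (322,295).

```bash
python3 - <<'E'
from h import *
z=np.load("w3.npz");p,d,K,Rm,e=[z[k] for k in("p","d","K","Rm","e")]
v,u=np.mgrid[0:400,0:640]
P=(rays(np.c_[u.ravel(),v.ravel()],K,Rm)*d.reshape(-1,1)+e).reshape(400,640,3);Z=P[...,2]
m=((abs(u-360)<45)&(abs(v-70)<40)&(Z>.088)&(Z<.102)).astype(np.uint8)
n,l,s,c=cv2.connectedComponentsWithStats(m);k=1+s[1:,4].argmax()
cs,_=cv2.findContours((l==k).astype(np.uint8),0,1);(cx,r)=cv2.minEnclosingCircle((plane(cs[0][:,0],.095,K,Rm,e)[:,:2]*1000).astype(np.float32));print("stage depth",cx,r,np.median(Z[l==k]),P[l==k].mean(0))
g=cv2.cvtColor(p,cv2.COLOR_BGR2GRAY);m2=((g<65)&((u-360)**2+(v-70)**2<26**2)).astype(np.uint8)
cs,_=cv2.findContours(m2,0,1);cc=max(cs,key=cv2.contourArea)[:,0]
W=(plane(cc,.095,K,Rm,e)[:,:2]*1000).astype(np.float32);print("stage colour",cv2.fitEllipse(W))
# base edges rows
gr=cv2.GaussianBlur(p,(3,3),0).astype(float);
for a,b in((215,250),(385,420)):
    pts=[]
    for vv in list(range(5,185,4)):
        ok=np.where((abs(Z[vv,a:b]-.018)<.006))[0]
        dd=np.abs(np.diff(p[vv,a:b].astype(float)[:,2])); pts.append((a+dd.argmax()+.5,vv))
    W=plane(np.array(pts),.018,K,Rm,e)[:,:2]
    f=np.polyfit(W[:,1],W[:,0],1)
    for _ in range(4):
        rr=W[:,0]-np.polyval(f,W[:,1]);w=abs(rr)<max(.002,np.median(abs(rr))*2);f=np.polyfit(W[w,1],W[w,0],1)
    print("base edge x at y=.15",np.polyval(f,.15),"slope deg",np.degrees(np.arctan(f[0])),w.sum(),len(w),rr[w].std())
# analyser top
a=(abs(Z-.186)<.006)&(u>180)&(u<445)&(v>180)&(v<260)&(g<90)
print("analyser",a.sum(),P[a].mean(0));q=P[a];f=np.polyfit(q[:,0],q[:,1],1);print("slope",np.degrees(np.arctan(f[0])),cv2.minAreaRect((q[:,:2]*1000).astype(np.float32)))
H,S,V=cv2.split(cv2.cvtColor(p,cv2.COLOR_BGR2HSV));cm=(H>45)&(H<75)&(S>120)&(abs(u-322)<40)&(abs(v-295)<45)&(V>50)
print("cap",cm.sum(),np.median(Z[cm]),P[cm&(Z>.25)].mean(0))
cs,_=cv2.findContours(cm.astype(np.uint8),0,1);cc=max(cs,key=cv2.contourArea)[:,0]
print(cv2.minAreaRect((plane(cc,.2907,K,Rm,e)[:,:2]*1000).astype(np.float32)))
E
```

```text
stage depth (616.895263671875, 147.61480712890625) 18.765106201171875 0.09371005669996002 [0.61696519 0.14799793 0.09369894]
stage colour ((617.8140869140625, 147.4352569580078), (32.64567184448242, 33.5919303894043), 168.45509338378906)
base edge x at y=.15 0.4830170084209443 slope deg -2.928261289411498 45 45 0.0003895199779753841
base edge x at y=.15 0.6713669255711802 slope deg -3.0709674268184357 43 45 0.0005415919148061782
analyser 3064 [0.5801313  0.02527891 0.18404008]
slope 2.9587015951784372 ((583.3050537109375, 24.31124496459961), (181.0071258544922, 12.692455291748047), 2.940660238265991)
cap 2794 0.28738323674541233 [0.58925    0.0514871  0.28785778]
((589.23291015625, 52.657676696777344), (14.060635566711426, 28.66141700744629), 2.504617691040039)
```

Stage measured at (0.617, 0.1477) with yaw 2.98°. The base edges, analyser face and stage height all agree with the given sizes. Moving the cap centre over it.

Emit:
apply_moves --targets '[[[0.11, 0.4, 0, 0.5, -1], [0.2, 0.6, 0, 0, -1], [0.2, 0.6, 0, 0, -1], [0.15, 0.5, 0, 0, -1], [0.05, 0.3, 0, 0, -1], [0, 0, -0.4, 0, -1], [0, 0, -0.6, 0, -1], [0, 0, -0.6, 0, -1]]]'

```text
clock: 6.83
eef_pos: [0.6176, 0.146, 0.205]
tool_rot: [0.688, 0.725, 0.001, 0.001]
ft_force: [0.7, -1.1, 0.2]
grip_width: 0.0216
grasp_force: 58.8
```

Emit:
apply_moves --targets '[[[0, 0, -0.6, 0, -1], [0, 0, -0.5, 0, -1], [0, 0, -0.3, 0, -1], [0, 0, -0.1, 0, -1], [0, 0, 0, 0, -1], [0, 0, 0, 0, -1], [0, 0, 0, 0, -1], [0, 0, 0, 0, -1]]]'

```text
clock: 7.5
eef_pos: [0.6179, 0.1467, 0.1463]
tool_rot: [0.688, 0.726, 0.001, 0.001]
ft_force: [-0.5, -0.9, -0.5]
grip_width: 0.0217
grasp_force: 58.8
```

```bash
python3 - <<'E'
from h import *
p,d,K,Rm,e=cam("wrist");np.savez("w4.npz",p=p,d=d,K=K,Rm=Rm,e=e)
ps=cam("scene")[0];o=get_obs();print(o["eef_pos"],yaw(),o["ft_force"])
a=cv2.resize(p,(500,312));b=cv2.resize(ps[120:220,300:410],(330,300),interpolation=cv2.INTER_CUBIC)
c=np.zeros((312,830,3),np.uint8);c[:,:500]=a;c[:300,500:]=b;cv2.imwrite("pics/w4.png",c[:,:800])
E
```

```text
[0.61757168 0.14683366 0.1458938 ] 3.0373162947366192 [-0.63848123 -0.76462274 -1.08418223]
```

View pics/w4.png

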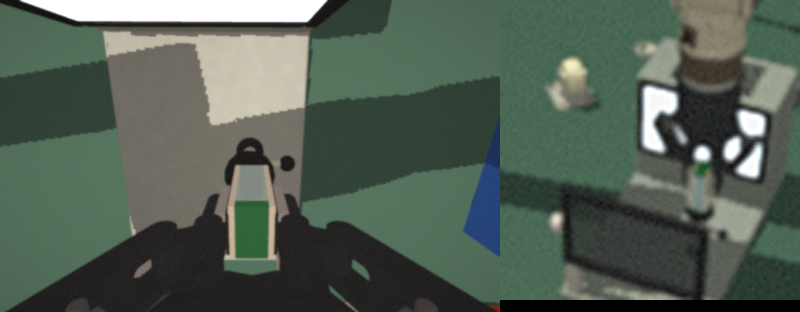

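The held coupon is centred laterally over the stage disc (disc at (249,160) in the left panel), about 10 mm above it. Lowering gently.

Emit:
apply_moves --targets '[[[0, 0, -0.05, 0, -1], [0, 0, -0.05, 0, -1], [0, 0, -0.05, 0, -1], [0, 0, -0.05, 0, -1], [0, 0, -0.03, 0, -1], [0, 0, 0, 0, -1], [0, 0, 0, 0, -1]]]'

```text
clock: 8.18
eef_pos: [0.6169, 0.1467, 0.1353]
tool_rot: [0.688, 0.726, -0.0, -0.0]
ft_force: [-0.5, -0.1, -0.0]
grip_width: 0.0213
grasp_force: 58.9
```

Emit:
apply_moves --targets '[[[0, 0, -0.02, 0, -1], [0, 0, 0, 0, -1], [0, 0, 0, 0, -1]]]'

```text
clock: 8.43
eef_pos: [0.617, 0.1468, 0.1348]
tool_rot: [0.688, 0.726, 0.0, 0.0]
ft_force: [-0.9, -0.3, 0.3]
grip_width: 0.0214
grasp_force: 58.9
```

Emit:
apply_moves --targets '[[[0, 0, -0.02, 0, -1], [0, 0, 0, 0, -1], [0, 0, 0, 0, -1]]]'

```text
clock: 8.68
eef_pos: [0.617, 0.1468, 0.1348]
tool_rot: [0.688, 0.726, 0.0, 0.0]
ft_force: [-1.3, 0.7, 5.3]
grip_width: 0.021
grasp_force: 59.4
```

Emit:
apply_moves --targets '[[[0, 0, -0.02, 0, -1], [0, 0, 0, 0, -1], [0, 0, 0, 0, -1]]]'

```text
clock: 8.93
eef_pos: [0.6171, 0.1468, 0.1348]
tool_rot: [0.688, 0.726, 0.001, 0.0]
ft_force: [-3.4, -1.3, 9.4]
grip_width: 0.0214
grasp_force: 60.1
```

Emit:
apply_moves --targets '[[[0, 0, 0.03, 0, -1], [0, 0, 0, 0, -1], [0, 0, 0, 0, -0.45], [0, 0, 0, 0, -0.35], [0, 0, 0, 0, -0.2], [0, 0, 0, 0, 0], [0, 0, 0, 0, 0.2], [0, 0, 0, 0, 0.2]]]'

```text
clock: 9.6
eef_pos: [0.6169, 0.1467, 0.134]
tool_rot: [0.688, 0.726, -0.0, -0.0]
ft_force: [-0.8, -0.1, -0.8]
grip_width: 0.0512
grasp_force: 0.0
```

Emit:
apply_moves --targets '[[[0, 0, 0, 0, 0.2], [0, 0, 0.1, 0, 0.2], [0, 0, 0.3, 0, 0.2], [0, 0, 0.6, 0, 0.2], [0, 0, 0.8, 0, 0.2], [0, 0, 0.8, 0, 0.2], [0, 0, 0.5, 0, 0.2], [0, 0, 0.2, 0, 0.2]]]'

```text
clock: 10.27
eef_pos: [0.6185, 0.1471, 0.2713]
tool_rot: [0.688, 0.726, 0.003, 0.002]
ft_force: [0.2, 0.4, 1.1]
grip_width: 0.0513
grasp_force: 0.0
```

```bash
python3 - <<'E'
from h import *
import time
p,d,K,Rm,e=cam("wrist");np.savez("w5.npz",p=p,d=d,K=K,Rm=Rm,e=e);cv2.imwrite("pics/w5.png",p)
o=get_obs();print(o["eef_pos"],yaw(),o["grip_width"],o["ft_force"])
print(cap(p,K,Rm,e,(.617,.1475),.155,"g",60))
E
```

```text
[0.61849612 0.1471081  0.27097294] 3.0399006966360314 0.051578202677260925 [0.56034696 0.21140275 0.55403111]
(array([317.42859397, 197.20274718]), array([326.375, 210.625]), array([0.6241897 , 0.13674852]), array([3.3, 1.5], dtype=float32), np.float32(3.3267486), np.int32(8))
```

View pics/w5.png

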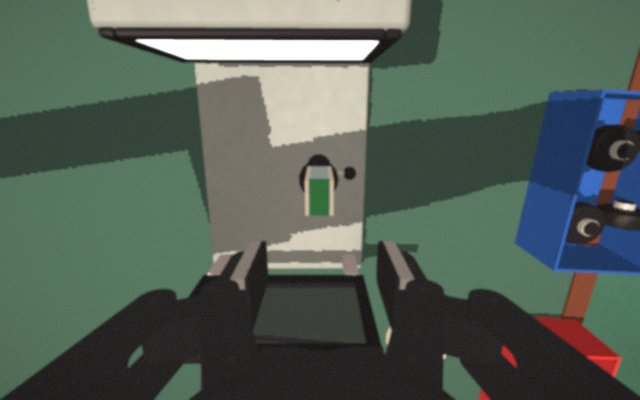

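The reference stands upright on the stage disc: cap at (319,197), disc visible all around at (319,178). Checking its centring numerically.

```bash
python3 - <<'E'
from h import *
z=np.load("w5.npz");p,d,K,Rm,e=[z[k] for k in("p","d","K","Rm","e")]
v,u=np.mgrid[0:400,0:640];H,S,V=cv2.split(cv2.cvtColor(p,cv2.COLOR_BGR2HSV))
near=((u-319)**2+(v-195)**2<45**2)
m=(near&(H>45)&(H<75)&(S>140)&(u>308)&(u<333)&(v>172)&(v<218)).astype(np.uint8)
cs,_=cv2.findContours(m,0,1);c=max(cs,key=cv2.contourArea)[:,0];print("cap",cv2.minAreaRect((plane(c,.155,K,Rm,e)[:,:2]*1000).astype(np.float32)))
g=p.max(2);m=(near&(g<45)&(u<341)).astype(np.uint8);cs,_=cv2.findContours(m,0,1);c=max(cs,key=cv2.contourArea)
W=plane(cv2.convexHull(c)[:,0],.095,K,Rm,e)[:,:2]*1000
print("disc",cv2.minEnclosingCircle(W.astype(np.float32)),W.round(0).tolist())
E
```

```text
cap ((621.9656982421875, 136.41232299804688), (1.8014845848083496, 1.0509777069091797), 67.6346206665039)
disc ((616.9566040039062, 162.75648498535156), 9.761853218078613) [[620.0, 170.0], [622.0, 170.0], [625.0, 167.0], [627.0, 163.0], [607.0, 162.0], [609.0, 166.0], [612.0, 169.0], [613.0, 170.0]]
```

The reference's measured cap position agrees with the stage centre to about 1–2 mm. Next, the sample.

Emit:
apply_moves --targets '[[[0, -0.4, 0, 0, 1], [0, -0.8, 0, -1.2, 1], [0, -0.9, 0, -1.2, 1], [0, -0.9, 0, -1.2, 1], [0, -0.9, 0, -1.2, 1], [0, -0.9, 0, -1.2, 1], [0, -0.9, 0, -1.2, 1], [0, -0.9, 0, -1.2, 1]]]'

```text
clock: 10.98
eef_pos: [0.6153, -0.1197, 0.2636]
tool_rot: [0.74, 0.673, -0.002, -0.002]
ft_force: [0.6, -0.1, -0.6]
grip_width: 0.0852
grasp_force: 0.0
```

Emit:
apply_moves --targets '[[[0, -0.9, 0, -1, 1], [-0.1, -0.9, 0, 0, 1], [-0.1, -0.7, 0, 0, 1], [-0.06, -0.4, -0.3, 0, 1], [0, -0.1, -0.6, 0, 1], [0, 0, -0.6, 0, 1], [0, 0, -0.3, 0, 1], [0, 0, 0, 0, 1]]]'

```text
clock: 11.65
eef_pos: [0.6029, -0.2362, 0.1873]
tool_rot: [0.745, 0.667, -0.003, -0.005]
ft_force: [-0.5, 0.4, -0.4]
grip_width: 0.0856
grasp_force: 0.0
```

```bash
python3 - <<'E'
from h import *
for i in range(2): p,d,K,Rm,e=cam("wrist")
np.savez("w6.npz",p=p,d=d,K=K,Rm=Rm,e=e);cv2.imwrite("pics/w6.png",p)
o=get_obs();print(o["eef_pos"],yaw(),o["grip_width"],cap(p,K,Rm,e,(.608,-.2356),.064,"r",60))
E
```

```text
[ 0.60536255 -0.23663449  0.19213875] 173.6615009733236 0.08502137274120267 (array([326.32460435, 193.40574165]), array([327.38552189, 191.82154882]), array([ 0.60902222, -0.23475772]), array([13.5, 27.9], dtype=float32), np.float32(173.77484), np.int32(594))
```

View pics/w6.png

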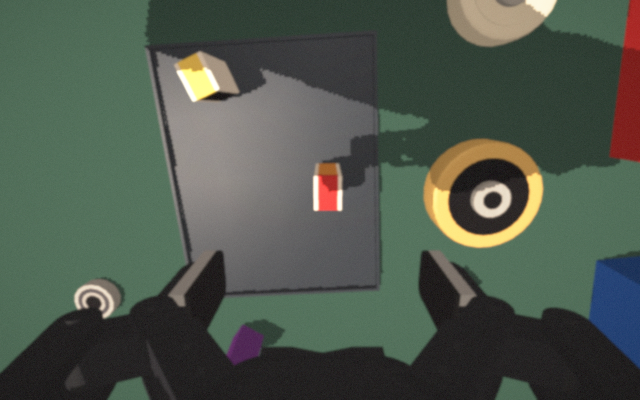

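The sample cap is at (327,192), between the fingers and aligned. Descending.

Emit:
apply_moves --targets '[[[0.06, 0.04, -0.6, 0, 1], [0, 0, -0.7, 0, 1], [0, 0, -0.7, 0, 1], [0, 0, -0.7, 0, 1], [0, 0, -0.6, 0, 1], [0, 0, -0.4, 0, 1], [0, 0, -0.1, 0, 1], [0, 0, 0, 0, 1]]]'

```text
clock: 12.42
eef_pos: [0.6086, -0.2351, 0.0416]
tool_rot: [0.745, 0.667, -0.0, -0.001]
ft_force: [0.5, 1.3, 0.5]
grip_width: 0.0856
grasp_force: 0.0
```

Emit:
apply_moves --targets '[[[0, 0, 0, 0, 1], [0, 0, 0, 0, 1], [0, 0, 0, 0, 1], [0, 0, 0, 0, 1]]]'

```text
clock: 12.75
eef_pos: [0.6099, -0.236, 0.044]
tool_rot: [0.745, 0.667, 0.001, 0.001]
ft_force: [0.6, 0.2, 0.4]
grip_width: 0.0853
grasp_force: 0.0
```

Emit:
apply_moves --targets '[[[0, 0, 0, 0, -1], [0, 0, 0, 0, -1], [0, 0, 0, 0, -1], [0, 0, 0, 0, -1], [0, 0, 0, 0, -1], [0, 0, 0, 0, -1], [0, 0, 0, 0, -1], [0, 0, 0, 0, -1]]]'

```text
clock: 13.42
eef_pos: [0.609, -0.2357, 0.0423]
tool_rot: [0.745, 0.667, 0.0, 0.0]
ft_force: [0.4, 0.3, 0.3]
grip_width: 0.021
grasp_force: 58.6
```

Emit:
apply_moves --targets '[[[0, 0, 0.3, 0, -1], [0, 0, 0.6, 0, -1], [0, 0, 0.8, 0, -1], [0, 0, 0.8, 0, -1], [0, 0, 0.8, 0, -1], [0, 0, 0.8, 0, -1], [-0.1, 0.3, 0.8, 1, -1], [-0.1, 0.5, 0.75, 1.2, -1]]]'

```text
clock: 14.08
eef_pos: [0.6006, -0.2051, 0.2709]
tool_rot: [0.733, 0.68, 0.0, 0.001]
ft_force: [0.6, 0.6, -0.1]
grip_width: 0.0213
grasp_force: 58.7
```

Emit:
apply_moves --targets '[[[-0.2, 0.8, 0, 1.2, -1], [-0.2, 0.8, 0, 1.2, -1], [-0.2, 0.8, 0, 1.2, -1], [-0.2, 0.8, 0, 1.2, -1], [-0.2, 0.8, 0, 1.2, -1], [-0.2, 0.8, 0, 1.2, -1], [-0.2, 0.8, 0, 0, -1], [-0.2, 0.8, 0, 0, -1]]]'

```text
clock: 14.75
eef_pos: [0.5361, 0.0538, 0.2693]
tool_rot: [0.688, 0.726, 0.0, 0.0]
ft_force: [0.7, 0.5, -0.5]
grip_width: 0.0212
grasp_force: 58.6
```

Emit:
apply_moves --targets '[[[0, 0.8, 0, 0, -1], [0, 0.7, 0, 0, -1], [0, 0.5, 0, 0, -1], [0, 0.2, 0, 0, -1], [0, 0, 0, 0, -1], [0, 0, 0, 0, -1], [0, 0, 0, 0, -1], [0, 0, 0, 0, -1]]]'

```text
clock: 15.42
eef_pos: [0.537, 0.1389, 0.2685]
tool_rot: [0.689, 0.725, -0.0, 0.0]
ft_force: [0.2, -0.3, -0.3]
grip_width: 0.0213
grasp_force: 58.7
```

```bash
python3 - <<'E'
from h import *
for i in range(3): p,d,K,Rm,e=cam("wrist")
o=get_obs();print(o["eef_pos"],yaw(),o["grip_width"],o["grasp_force"])
v,u=np.mgrid[0:400,0:640]
P=(rays(np.c_[u.ravel(),v.ravel()],K,Rm)*d.reshape(-1,1)+e).reshape(400,640,3);Z=P[...,2]
H,S,V=cv2.split(cv2.cvtColor(p,cv2.COLOR_BGR2HSV));cm=((H<6)|(H>174))&(S>130)&(abs(u-322)<45)&(abs(v-295)<60)&(V>40)
zc=o["eef_pos"][2]+.0203
cs,_=cv2.findContours(cm.astype(np.uint8),0,1);cc=max(cs,key=cv2.contourArea)[:,0]
print(cm.sum(),np.median(Z[cm]),cv2.minAreaRect((plane(cc,zc,K,Rm,e)[:,:2]*1000).astype(np.float32)))
np.savez("w7.npz",p=p,d=d,K=K,Rm=Rm,e=e);cv2.imwrite("pics/w7.png",p)
E
```

```text
[0.53708657 0.13927807 0.26837915] 2.9406673006084745 0.02140073373661226 58.714218735694885
3212 0.28867517703992507 ((537.9677734375, 139.83578491210938), (15.566847801208496, 30.561756134033203), 3.012601852416992)
```

View pics/w7.png

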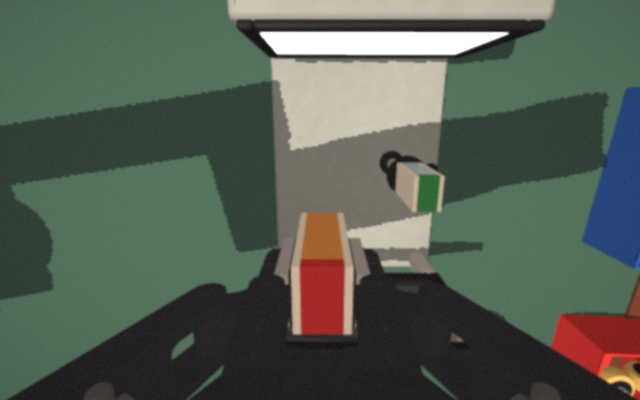

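The sample is held square (cap at (322,295)), and the reference is still standing at (427,190). Lowering the sample into the free field.

Emit:
apply_moves --targets '[[[-0.01, 0.09, -0.2, 0, -1], [0, 0, -0.4, 0, -1], [0, 0, -0.5, 0, -1], [0, 0, -0.5, 0, -1], [0, 0, -0.5, 0, -1], [0, 0, -0.4, 0, -1], [0, 0, -0.3, 0, -1], [0, 0, -0.3, 0, -1]]]'

```text
clock: 16.23
eef_pos: [0.5359, 0.1437, 0.1426]
tool_rot: [0.688, 0.726, -0.001, -0.0]
ft_force: [1.0, 0.1, -0.8]
grip_width: 0.0215
grasp_force: 58.7
```

Emit:
apply_moves --targets '[[[0, 0, -0.2, 0, -1], [0, 0, -0.05, 0, -1], [0, 0, 0, 0, -1], [0, 0, 0, 0, -1], [0, 0, 0, 0, -1], [0, 0, 0, 0, -1], [0, 0, 0, 0, -1], [0, 0, 0, 0, -1]]]'

```text
clock: 16.9
eef_pos: [0.5368, 0.144, 0.1348]
tool_rot: [0.688, 0.726, 0.0, 0.0]
ft_force: [-0.4, -0.1, 0.0]
grip_width: 0.0215
grasp_force: 58.7
```

Emit:
apply_moves --targets '[[[0, 0, 0, 0, -1], [0, 0, 0, 0, -1], [0, 0, 0, 0, -1], [0, 0, 0, 0, -1]]]'

```text
clock: 17.23
eef_pos: [0.5365, 0.1439, 0.1343]
tool_rot: [0.688, 0.726, -0.0, -0.0]
ft_force: [-0.4, -0.2, -0.1]
grip_width: 0.0215
grasp_force: 58.7
```

```bash
python3 - <<'E'
from h import *
p=cam("wrist")[0];ps=cam("scene")[0];o=get_obs();print(o["eef_pos"],yaw(),o["grip_width"],o["ft_force"],abs(o["joint_vel"]).max())
a=cv2.resize(p,(470,294));b=cv2.resize(ps[120:220,300:410],(330,300),interpolation=cv2.INTER_CUBIC)
c=np.zeros((300,800,3),np.uint8);c[:294,:470]=a;c[:,470:]=b;cv2.imwrite("pics/w8.png",c)
E
```

```text
[0.53653097 0.14394826 0.13427664] 3.039725660068368 0.021381890436700416 [ 0.22974567 -0.48468057  0.41552331] 0.0011983923445321493
```

View pics/w8.png

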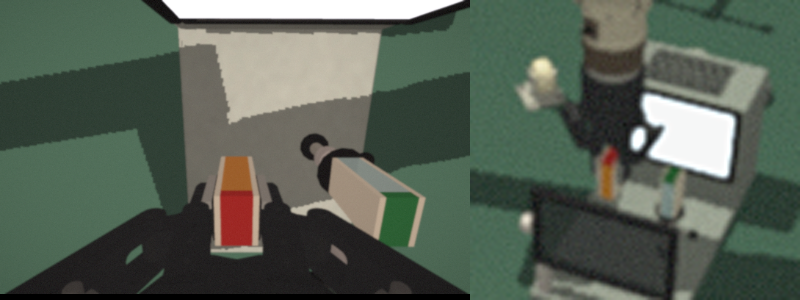

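Both coupons stand side by side and level, square to the beam, with the reference upright on the stage and clear of the gripper. Handing in.

```bash
python3 -c "
from workcell import order; print(order.job_done())"
```

```text
the job is handed in; nothing more can be done
None
```

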